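Free the ratchet of a vial press and push its arm down onto the vial

TASK

The small blue vial press on the bench is locked by its ratchet with the arm raised. With the fingertips, press the red tab of the pawl all the way down so that the pawl swings free of the teeth (it stays there), then push the arm down by its black grip, past the teeth to its stop, so that the foot presses on the cap of the vial in the nest, and let go and move clear. Only press and push: grip or lift nothing, leave the vial upright in its nest, and do not disturb the other things on the bench.

Things in the scene. Friction and masses are not known exactly. Their poses are not given: they have to be found in the camera images.
- press: Blue press for seating vial caps, fixed. Origin: under its base plate on the nest's axis, z up. Plate 190x100x12 mm, x -40 to +150. Arm moves in the plane y = 0 about a hinge at (70,0,85) mm along y, between cheeks (x 45 to 91, |y| to 25, top z 110), and points to -x and up. Toothed wheel (radius 45 mm) on the hinge; pawl behind it at +x, pivot (108,0,36) mm.
- press_arm (a joint): Arm angle, rad: 0 to 0.04 at the start (arm then 0.70 rad, 40 degrees, above level at 0), grows as the arm goes down, 0.70 = level, at its stop. The foot meets the cap at about 0.655. While the pawl is hooked in, a tooth stops the arm at about 0.06. When free it takes about 2 to 4 N at the grip and stays where it is left.
- grip_end (a point): Point on top of the arm's black rubber grip, 150 mm from the hinge axis along the arm and 8 mm above its centre line. Grip 118 to 178 mm from the hinge, 20 mm wide, 16 mm thick. It swings down in an arc about the hinge; with the arm level it is at (-80,0,93) mm in the press's frame.
- press_foot: The spring-loaded black rubber foot under the arm, 21 mm across, 70 mm from the hinge; it gives 7 mm on a soft spring (0.4 N per mm). Origin: on the arm's centre line; its underside is 20 mm below that.
- pawl (a joint): Angle of the ratchet pawl, rad: 0 = its nose is hooked over a tooth, grows as the red tab is pressed down, 0.26 = fully free, at its stop. From 0.18 on it is clear of the teeth. Friction at its pivot keeps it wherever it is left.
- tab_top (a point): Centre of the upper face of the pawl's red tab, 24 x 20 mm (along the press's x, y), 8 mm thick. At the start it is at (163, 0, 68) mm in the press's frame. Pressing it down by 15 mm (it also moves 6 mm outward to +x) brings the pawl to its stop; about 2 to 3 N.
- vial: Glass vial with blue cap, 27 mm across, 56 mm tall, cream filling, standing loose in the aluminium nest ring (43 mm outside, 31 mm bore, 12 mm high) of the press. Origin: centre of its underside, z up; the cap's top is 68 mm above the bench. Stays there.
- spare_vial_white: Spare vial with white cap, 27 mm across, 56 mm tall. Loose bystander, origin at the centre of its underside; leave alone.
- spare_vial_black: Spare vial with black cap, 27 mm across, 56 mm tall. Loose bystander, origin at the centre of its underside; leave alone.
- spare_vial_pink: Spare vial with white cap and pink filling, 27 mm across, 56 mm tall. Loose bystander, origin at the centre of its underside; leave alone.
- tape_roll: Roll of beige tape lying flat, 66 mm across, 19 mm high. Loose bystander, origin at the centre of its underside; leave alone.
- amber_bottle: Brown reagent bottle with red cap, 49 mm across, 116 mm tall. Loose bystander, origin at the centre of its underside; leave alone.
- beaker: Clear beaker, 78 mm across, 111 mm tall. Loose bystander, origin at the centre of its underside; leave alone.
Mind the look-alikes: they are no part of the job. What is shaped like the vial but green or orange is not meant.

How it is judged:
By the outcome, as a careful person would: the job done as asked, in the order asked, and still so for the second after the job is handed in, with the robot touching nothing.
It also fails if it takes over 45 s, if anything falls off the work surface, if the arm or the gripper's body presses on something with over 40 N, if the wrist force passes 120 N, or if a joint passes its speed limit or range.

ROBOT

A 6-joint arm with a two-finger parallel gripper is mounted at the origin on a cart in front of the work surface, level with it; the furniture and walls round the work are solid. World frame = base frame: x ahead of the robot, y to its left, z up, the work surface at z = 0. Lengths are in mm, angles in rad, forces in N, time in s.
With the tool pointing down it reaches from about 350 to 775 mm from the base axis. Payload 7.3 kg.
Tool frame: the origin (TCP) lies midway between the tips of the shut fingers; the grasp point (between the pads) lies bot.tcp_to_grasp behind it (bot.tcp_to_grasp is the distance from the TCP to the grasp point, in mm); z points along the fingers, y is the direction in which the jaws open and shut (so a half turn about z gives the same grasp; the last joint's range is limited). The gripper opens to 92 mm and grips with 3 to 60 N. Pads are 19 mm wide; open, the fingers measure 130 mm over their backs; the gripper's body (75 mm by 190 mm) begins 47 mm behind the grasp point.
Start: joints at [1.037, 0.342, 1.524, -0, 1.275, -0.146], TCP at [198.518, 486.041, 226.741] pointing down, gripper open.
Joint ranges: [-2.53, 2.53], [-0.77, 2.02], [0.04, 2.7], [-1, 4.14], [0.28, 2.66], [-3.11, 3.11]. Speed limits (rad/s): [2.57, 2.57, 3.14, 3.14, 3.14, 3.14].

INTERFACE

Orientations are given as [roll, pitch, yaw] about the fixed x, y, z axes, in that order (R = Rz(yaw) Ry(pitch) Rx(roll)).
In Python, from plant import bot gives the robot as it stands.
- The arm moves only by the shell command python3 -m inch 'ROWS'. ROWS is JSON, one flat list of numbers, 7 for each row, row after row: the shift along the world's x, y, z in cm, then the turn, a rotation vector about the world's x, y, z in degrees, then the gripper command: -1 is shut, 1 is fully open, values between are in proportion. In form: [tx, ty, tz, ax, ay, az, fingers, tx, ty, tz, ax, ay, az, fingers, ...]. A call has exactly 5 rows; each row is the pose to reach, as a shift and turn from the pose measured when the call began; what a row does not reach only later rows make up. A row lasts 1/10 s, in which the tool goes at most 50 mm and 8.59 degrees, less where a joint would pass 70% of its speed; a pose out of reach is approached as far as the arm can. A call with a gripper value outside its range is refused whole. The fingers move at their own pace and stop on an object; the grip force is fixed at half the most. Time passes only in rows, so rows that repeat a pose let the fingers close, or fill a call up. It gives the time, the measured TCP pose, the force and the opening at its end, in the units of the state.
- bot.get_obs(): the state, without advancing time (a new reading comes with each control period).
- bot.capture(name): name is "scene" or "top" or "wrist"; returns the picture (420x560x3 uint8, red, green, blue); there is no depth.
- bot.calibration(name): a dict with "fx", "fy", "cx", "cy" (pixels), "cam_to_world" (4x4, takes a point from camera to world coordinates). Camera axes: x right, y down, z forward; pixel columns grow to the right and rows downward; lengths in mm; the calibration is good to about 2 mm. A picture is of the moment at which its call begins: read the wrist's pose just before it. calibration takes no time and is no camera call; for the wrist camera it gives the pose at the moment of the call.
- bot.close_job(): hands the job in, once; it reports no verdict.
The state is a dict: "time": time; "joint_positions": joint angles; "dq": joint speeds; "tau": joint torques, N m; "tool_pos": TCP position; "tcp_rot": TCP orientation; "contact_force": force on the tool from outside, world axes, zero at the start; "moment": the same for the moment, N m; "grip_width": finger opening in mm.
Only numpy, scipy, OpenCV 4.12 (cv2) and the standard library are available. Lean on these libraries where they do the work, as an engineer would, in place of code of your own. Each camera call takes 0.05 s, during which the arm holds its last target.

## Working session

There is one attempt and no reset: what is moved stays moved. The work goes in short steps, Python scripts to look and compute and a shell command to move; the robot and the scene stay as the last step left them, time stands still between calls to the robot, and variables do not carry over. Pictures are saved under pics/ and viewed, and the job is handed in when it is done.

```bash
ls; mkdir -p pics; python3 - <<'E'
from plant import bot
import cv2, numpy as np
print({k:np.round(v,3).tolist() for k,v in bot.get_obs().items()}, bot.tcp_to_grasp)
for n in ("scene","top"):
    c=bot.calibration(n); print(n,{k:np.round(v,3).tolist() for k,v in c.items()})
    cv2.imwrite(f"pics/{n}0.png",bot.capture(n)[:,:,::-1])
E
```

```text
pics
{'time': 0.0, 'joint_positions': [1.037, 0.343, 1.525, 0.0, 1.275, -0.146], 'dq': [-0.001, -0.001, -0.002, 0.0, -0.002, -0.001], 'tau': [-0.0, -43.124, -24.422, 0.072, 0.056, -0.0], 'tool_pos': [198.291, 485.654, 226.027], 'tcp_rot': [-3.14, -0.0, 2.754], 'contact_force': [1.246, -0.488, 0.132], 'moment': [-0.028, 0.069, 0.002], 'grip_width': 91.564} 18.8
scene {'fx': 400.46, 'fy': 400.46, 'cx': 277.358, 'cy': 216.085, 'cam_to_world': [[0.453, -0.563, 0.691, -51.528], [-0.891, -0.267, 0.367, 22.991], [-0.022, -0.782, -0.623, 657.503], [0.0, 0.0, 0.0, 1.0]]}
top {'fx': 528.902, 'fy': 528.902, 'cx': 269.141, 'cy': 209.392, 'cam_to_world': [[0.02, -0.986, 0.163, 367.372], [-0.999, -0.015, 0.03, 309.221], [-0.027, -0.164, -0.986, 1190.949], [0.0, 0.0, 0.0, 1.0]]}
```

View pics/scene0.png

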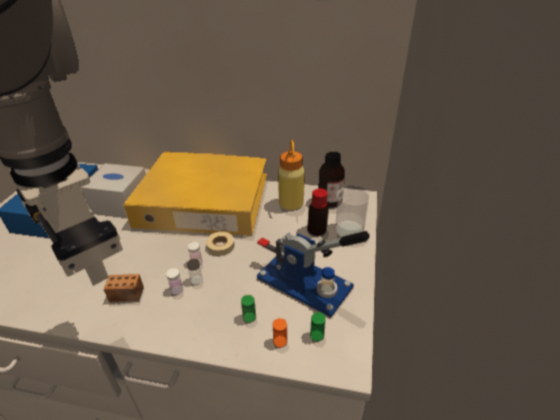

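View pics/top0.png

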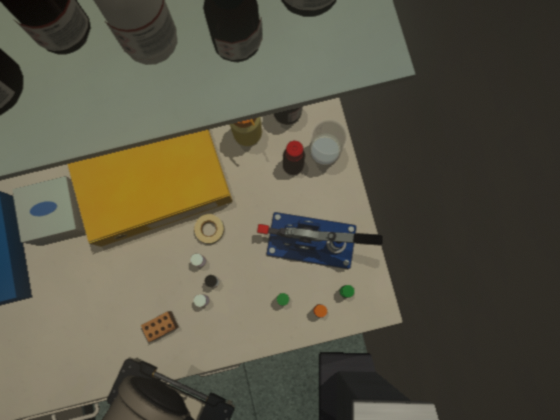

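Scene shows the press at about (305,270), with the red tab at (264,243) and the black grip at (352,239). In the top view the plate is around (312,240), the tab at (263,230) and the grip at (368,239). The other red thing, the bottle cap, is at (294,150). A shelf covers the back. Next I measure.

```bash
cat > h.py <<'E'
import numpy as np, cv2
from plant import bot
def ray(c,u,v):
    M=np.array(c["cam_to_world"]); d=M[:3,:3]@np.array([(u-c["cx"])/c["fx"],(v-c["cy"])/c["fy"],1]); return M[:3,3],d/np.linalg.norm(d)
def plane(c,u,v,z):
    o,d=ray(c,u,v); return o+d*(z-o[2])/d[2]
def tri(c1,p1,c2,p2):
    o1,d1=ray(c1,*p1); o2,d2=ray(c2,*p2)
    t=np.linalg.lstsq(np.c_[d1,-d2],o2-o1,rcond=None)[0]
    a,b=o1+t[0]*d1,o2+t[1]*d2; return (a+b)/2,np.linalg.norm(a-b)
def proj(c,p):
    M=np.linalg.inv(np.array(c["cam_to_world"])); q=M[:3,:3]@np.array(p,float)+M[:3,3]; return np.array([c["fx"]*q[0]/q[2]+c["cx"],c["fy"]*q[1]/q[2]+c["cy"]])
E
python3 - <<'E'
from h import *
ct=bot.calibration("top"); cs=bot.calibration("scene")
t=cv2.imread("pics/top0.png"); s=cv2.imread("pics/scene0.png")
def red(im,x0,y0,x1,y1):
    h=cv2.cvtColor(im,cv2.COLOR_BGR2HSV); m=((h[...,0]<8)|(h[...,0]>172))&(h[...,1]>150)&(h[...,2]>90)
    k=np.zeros_like(m); k[y0:y1,x0:x1]=1; ys,xs=np.nonzero(m&k); return (xs.mean(),ys.mean()),len(xs),(xs.min(),xs.max(),ys.min(),ys.max())
rt=red(t,250,218,275,242); rs=red(s,252,232,280,255); print(rt,rs)
print("tab tri",tri(ct,rt[0],cs,rs[0]), "plane68",plane(ct,*rt[0],66))
h=cv2.cvtColor(t,cv2.COLOR_BGR2HSV); m=((h[...,0]>100)&(h[...,0]<125)&(h[...,1]>130)&(h[...,2]>40)).astype(np.uint8)
m[:, :240]=0; m[:200]=0; m[285:]=0
r=cv2.minAreaRect(cv2.findNonZero(m)); b=cv2.boxPoints(r); print(r,b)
P=np.array([plane(ct,*q,12) for q in b]); print(P.round(1)); print([np.linalg.norm(P[i]-P[i-1]).round(1) for i in range(4)])
print("centre",P.mean(0))
cv2.imwrite("pics/crop_t.png",cv2.resize(t[190:290,240:400],None,fx=5,fy=5,interpolation=cv2.INTER_CUBIC))
cv2.imwrite("pics/crop_s.png",cv2.resize(s[180:310,250:390],None,fx=4.5,fy=4.5,interpolation=cv2.INTER_CUBIC))
E
```

```text
((np.float64(262.8292682926829), np.float64(228.6341463414634)), 82, (np.int64(258), np.int64(268), np.int64(225), np.int64(233))) ((np.float64(263.26666666666665), np.float64(241.81666666666666)), 60, (np.int64(258), np.int64(268), np.int64(238), np.int64(246)))
tab tri (array([511.02184959, 357.05529089,  66.28501527]), np.float64(2.699722739032284)) plane68 [511.79102003 355.93239475  66.        ]
((311.7597961425781, 240.00157165527344), (81.52310180664062, 41.86748504638672), 9.090276718139648) [[268.20285 254.23245]
 [274.81754 212.89081]
 [355.31674 225.77069]
 [348.70206 267.11234]]
[[461.4 345.   12. ]
 [555.  331.9  12. ]
 [528.5 151.1  12. ]
 [436.1 166.3  12. ]]
[np.float64(180.4), np.float64(94.4), np.float64(182.7), np.float64(93.7)]
centre [495.24632392 248.56841361  12.        ]
```

View pics/crop_t.png

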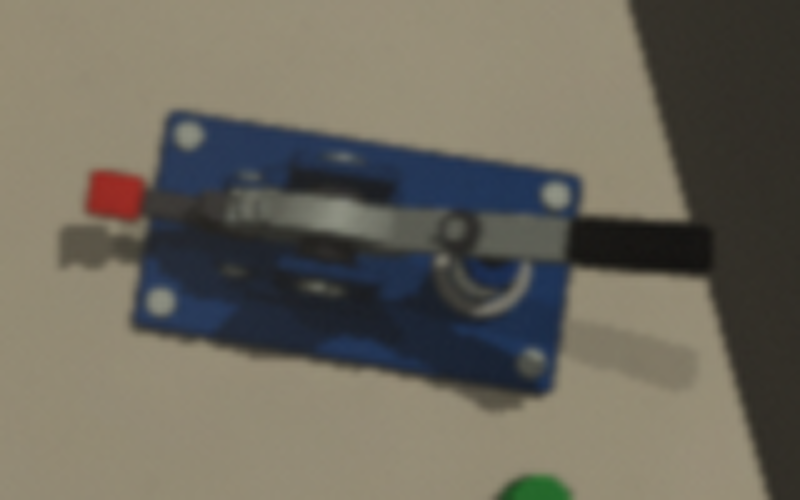

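View pics/crop_s.png

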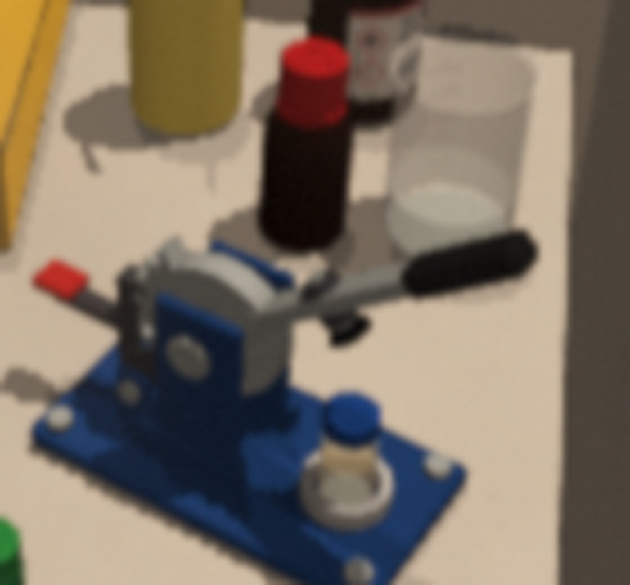

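The plate fit (yaw about 82°, origin about (487.4, 194.1)) predicts the tab at (510.7, 355.5). Triangulation gave (511, 357, 66), so they agree. I'll move above the tab with the fingers shut and the jaw axis across the press.

```bash
python3 -m inch '[3.1,-1.2,0,0,0,-7.6,-1, 6.2,-2.5,0,0,0,-15.2,-1, 9.3,-3.8,0,0,0,-22.8,-1, 12.4,-5.0,0,0,0,-30.4,-1, 15.6,-6.3,0,0,0,-38,-1]'
```

```text
time: 0.6
tool_pos: [355.2, 422.0, 225.8]
tcp_rot: [-3.139, -0.0, 2.085]
contact_force: [0.2, 1.0, 0.1]
grip_width: 56.3
```

```bash
python3 -m inch '[3.2,-1.3,0,0,0,-7.6,-1, 6.4,-2.6,-1,0,0,-15.2,-1, 9.6,-3.8,-3,0,0,-22.8,-1, 12.8,-5.0,-5,0,0,-30.2,-1, 15.6,-6.2,-7,0,0,-37.6,-1]'
python3 - <<'E'
from h import *
for n in ("scene","top","wrist"):
    cv2.imwrite(f"pics/{n}1.png",bot.capture(n)[:,:,::-1])
o=bot.get_obs(); print(o["tool_pos"],o["tcp_rot"],o["grip_width"],o["time"])
s=cv2.imread("pics/scene1.png"); t=cv2.imread("pics/top1.png")
a=cv2.resize(s[150:310,220:390],(400,376)); b=cv2.resize(t[170:300,200:340],(400,376)); w=cv2.resize(cv2.imread("pics/wrist1.png"),(300,225))
c=np.zeros((601,800,3),np.uint8); c[:376,:400]=a; c[:376,400:]=b; c[376:,:300]=w; cv2.imwrite("pics/c1.png",c[:600])
E
```

```text
time: 1.1
tool_pos: [512.6, 359.1, 154.5]
tcp_rot: [-3.139, 0.0, 1.423]
contact_force: [0.1, 0.4, 0.3]
grip_width: 16.3
[511.55160252 358.42156742 153.32523801] [-3.13584461e+00  2.52020524e-03  1.42714045e+00] 4.74320829087069 1.25
```

View pics/c1.png

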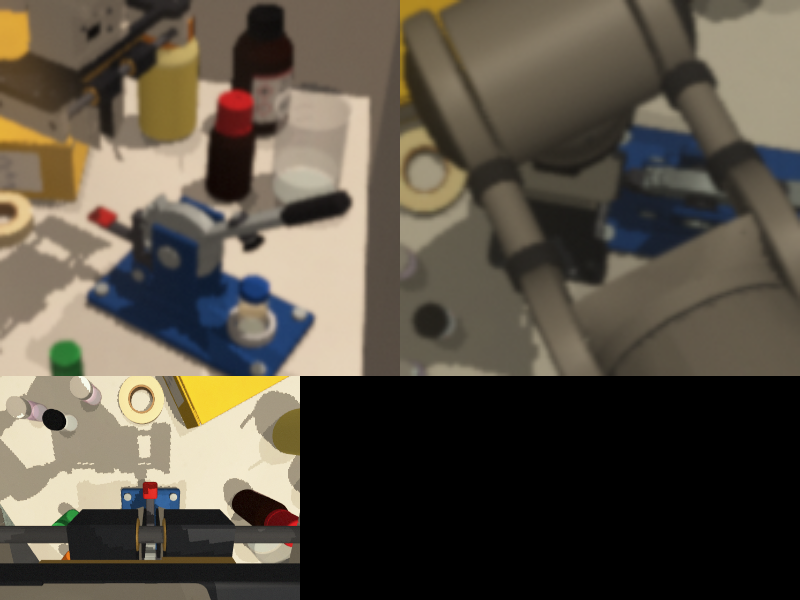

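Fingers hover above the tab. In the wrist picture the tab is at about (280,214) in full-size pixels. I'll cross-check its position from there.

```bash
python3 - <<'E'
from h import *
c=bot.calibration("wrist"); im=cv2.imread("pics/wrist1.png")
print(np.round(c["cam_to_world"],3).tolist(),c["fx"])
h=cv2.cvtColor(im,cv2.COLOR_BGR2HSV); m=(((h[...,0]<8)|(h[...,0]>172))&(h[...,1]>150)&(h[...,2]>90)).astype(np.uint8)
m[:, :240]=0;m[:,320:]=0
ys,xs=np.nonzero(m); print(len(xs),xs.min(),xs.max(),ys.min(),ys.max())
print("at68",plane(c,xs.mean(),(ys.min()+ys.max())/2,68))
print("proj", proj(c,[510.7,355.5,68]), "tip",proj(c,bot.get_obs()["tool_pos"]))
ux=np.array([.143,.99]);uy=np.array([-.99,.143]);o=np.array([487.4,194.1])
for x,y in((151,10),(175,10),(175,-10),(151,-10)): print(proj(c,[*(o+x*ux+y*uy),68]))
cv2.imwrite("pics/w1c.png",cv2.resize(im[150:350,180:380],None,fx=3,fy=3))
E
```

```text
[[0.99, -0.136, -0.043, 521.988], [-0.142, -0.955, -0.26, 427.301], [-0.005, 0.263, -0.965, 310.89], [0.0, 0.0, 0.0, 1.0]] 346.2693384843029
841 267 293 198 229
at68 [509.83196765 360.24289344  68.        ]
proj [282.00648839 219.51656175] tip [282.17012907 263.38134882]
[268.51144436 235.04046541]
[268.20885588 203.61244012]
[295.88420899 203.66976966]
[295.50523692 235.10876992]
```

View pics/w1c.png

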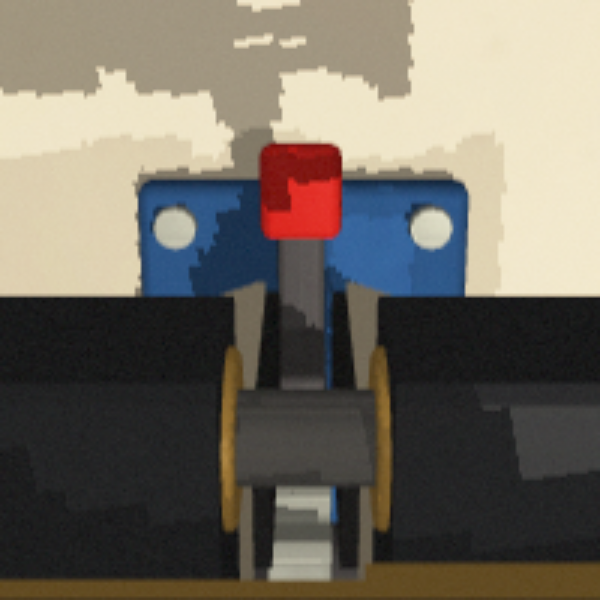

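```bash
python3 -m inch '[0,0.2,-2,0,0,0,-1, 0,0.2,-4,0,0,0,-1, 0,0.2,-6,0,0,0,-1, 0,0.2,-7.2,0,0,0,-1, 0,0.2,-7.8,0,0,0,-1]'
python3 - <<'E'
from h import *
im=bot.capture("wrist")[:,:,::-1]; s=bot.capture("scene")[:,:,::-1]
cv2.imwrite("pics/c2.png",np.hstack([cv2.resize(im[100:350,130:430],(480,400)),cv2.resize(s[200:320,230:320],(300,400))]))
o=bot.get_obs(); print(o["tool_pos"],o["tcp_rot"],o["grip_width"],o["time"],o["contact_force"])
E
```

```text
time: 1.75
tool_pos: [510.6, 360.9, 74.9]
tcp_rot: [-3.135, 0.003, 1.429]
contact_force: [-0.4, -0.5, -0.3]
grip_width: 0.4
[511.02078261 360.72546405  75.27143506] [-3.13530963e+00  2.81016657e-03  1.42825600e+00] 0.5408815843656585 1.85 [ 0.53383292  0.05399395 -0.33790342]
```

View pics/c2.png

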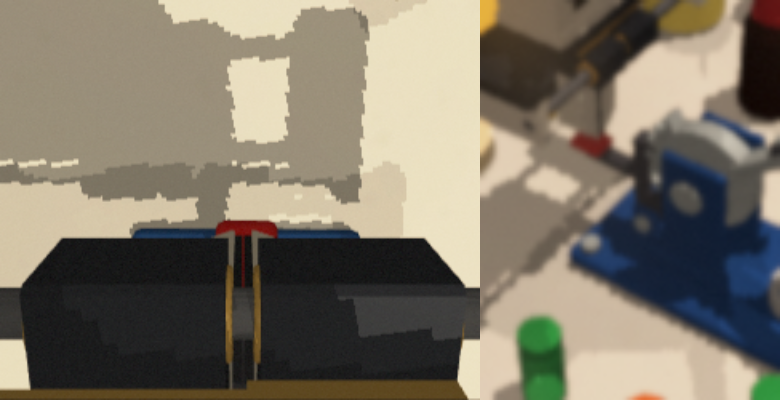

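The fingers are shut and directly above the tab, whose outer edge just shows at (245,228). Now press, watching the force.

```bash
python3 -m inch '[0,0,-0.5,0,0,0,-1, 0,0.1,-0.8,0,0,0,-1, 0,0.1,-1.1,0,0,0,-1, 0,0.2,-1.4,0,0,0,-1, 0,0.2,-1.7,0,0,0,-1]'
```

```text
time: 2.35
tool_pos: [511.7, 363.7, 58.9]
tcp_rot: [-3.137, 0.001, 1.428]
contact_force: [0.5, 4.4, 3.0]
grip_width: 0.2
```

```bash
python3 -m inch '[0,0,-0.1,0,0,0,-1, 0,0.1,-0.2,0,0,0,-1, 0,0.1,-0.3,0,0,0,-1, 0,0.1,-0.4,0,0,0,-1, 0,0.1,-0.5,0,0,0,-1]'
```

```text
time: 2.85
tool_pos: [512.0, 365.0, 54.7]
tcp_rot: [-3.138, -0.0, 1.428]
contact_force: [-1.0, 1.6, 10.9]
grip_width: 0.3
```

```bash
python3 -m inch '[0,0,-0.1,0,0,0,-1, 0,0,-0.2,0,0,0,-1, 0,0,-0.3,0,0,0,-1, 0,0,-0.3,0,0,0,-1, 0,0,-0.3,0,0,0,-1]'
```

```text
time: 3.35
tool_pos: [512.3, 365.2, 54.2]
tcp_rot: [-3.139, -0.001, 1.428]
contact_force: [-4.5, -0.4, 17.3]
grip_width: 0.3
```

The tool stopped at z = 54 while the force climbed to 17 N, so the pawl is at its stop. Retreat upward and look.

```bash
python3 -m inch '[0,0,1,0,0,0,-1, 0,0,5,0,0,0,-1, 0,0,10,0,0,0,-1, 0,0,15,0,0,0,-1, 0,0,19,0,0,0,-1]'
python3 - <<'E'
from h import *
c=bot.calibration("wrist");im=bot.capture("wrist")[:,:,::-1]; s=bot.capture("scene")[:,:,::-1]
cv2.imwrite("pics/s3.png",s)
cv2.imwrite("pics/c3.png",np.hstack([cv2.resize(im[100:350,130:430],(480,400)),cv2.resize(s[200:320,230:320],(300,400))]))
o=bot.get_obs(); print(o["tool_pos"],o["time"])
h=cv2.cvtColor(s,cv2.COLOR_BGR2HSV); m=((h[...,0]<8)|(h[...,0]>172))&(h[...,1]>150)&(h[...,2]>60)
m[:232]=0;m[262:]=0;m[:,:245]=0;m[:,280:]=0
ys,xs=np.nonzero(m);print(len(xs),xs.mean(),ys.mean())
cs=bot.calibration("scene")
ux=np.array([.143,.99]);og=np.array([487.4,194.1])
print("pred start",proj(cs,[*(og+163*ux),66]),"pred free",proj(cs,[*(og+169*ux),51]))
E
```

```text
time: 3.85
tool_pos: [512.1, 364.6, 247.0]
tcp_rot: [-3.14, -0.001, 1.428]
contact_force: [1.6, 1.3, -0.2]
grip_width: 0.4
[514.21301197 365.82183923 250.90048667] 3.95
52 261.78846153846155 246.07692307692307
pred start [264.45060895 242.14347717] pred free [262.57060106 246.13114379]
```

View pics/c3.png

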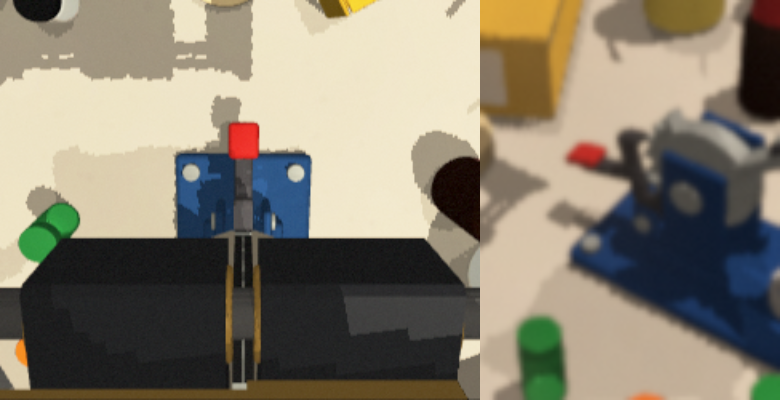

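The tab moved from (263.3,241.8) to (261.8,246.1), and the predicted free position is (262.6,246.1), so the pawl is free. Next, check the grip prediction against the first pictures and work out the arc.

```bash
python3 - <<'E'
from h import *
ux=np.array([.143,.99]);og=np.array([487.4,194.1]); ct=bot.calibration("top");cs=bot.calibration("scene")
def pt(th,r,n):
    a=0.70-th; x=70-r*np.cos(a)+n*np.sin(a); z=85+r*np.sin(a)+n*np.cos(a); return np.array([*(og+x*ux),z])
for th in (0,.04): print("grip ctr",proj(ct,pt(th,148,0)),proj(cs,pt(th,148,0)))
for f,c,b in(("top0",ct,(340,215,395,260)),("scene0",cs,(335,225,375,252))):
    im=cv2.imread(f"pics/{f}.png"); h=im.max(2); sub=h[b[1]:b[3],b[0]:b[2]]
    m=(sub<38).astype(np.uint8); n,l,st,ce=cv2.connectedComponentsWithStats(m)
    for i in range(1,n):
        if st[i,4]>40: print(f,st[i]+[b[0],b[1],0,0,0],ce[i]+b[:2])
for th in (0,.02,.1,.2,.3,.4,.5,.6,.7): print(th,pt(th,150,8).round(1))
E
```

```text
grip ctr [367.16075104 238.55994484] [354.75233274 237.95458478]
grip ctr [368.720059  239.1306737] [356.39221995 240.66038822]
top0 [354 234  29  10 248] [368.26612903 238.64919355]
scene0 [340 233  28  12 215] [353.59534884 238.53488372]
0 [481.7 154.9 187.8]
0.02 [481.5 152.9 185.5]
0.1 [480.4 145.3 176.3]
0.2 [479.1 136.9 163.9]
0.3 [478.1 129.7 150.8]
0.4 [477.3 123.9 137. ]
0.5 [476.6 119.4 122.6]
0.6 [476.2 116.4 107.9]
0.7 [476.  114.9  93. ]
```

Prediction and pictures agree within 1–2 px. Move over the grip.

```bash
python3 -m inch '[-0.7,-4.3,0,0,0,0,-1, -1.3,-8.6,0,0,0,0,-1, -2,-12.9,0,0,0,0,-1, -2.6,-17.2,-1,0,0,0,-1, -3.3,-21.3,-2.5,0,0,0,-1]'
python3 - <<'E'
from h import *
s=bot.capture("scene")[:,:,::-1]
cv2.imwrite("pics/c4.png",cv2.resize(s[120:320,230:400],(510,600)))
o=bot.get_obs(); print(o["tool_pos"],o["tcp_rot"],o["time"],o["contact_force"])
E
```

```text
time: 4.45
tool_pos: [480.4, 150.7, 225.4]
tcp_rot: [3.135, -0.006, 1.428]
contact_force: [1.2, -0.1, -0.6]
grip_width: 0.5
[477.6422544  145.57394191 222.1899108 ] [-3.14149212e+00 -8.36209954e-04  1.42589588e+00] 4.5 [-0.90869831 -4.39099558 -1.21694729]
```

View pics/c4.png

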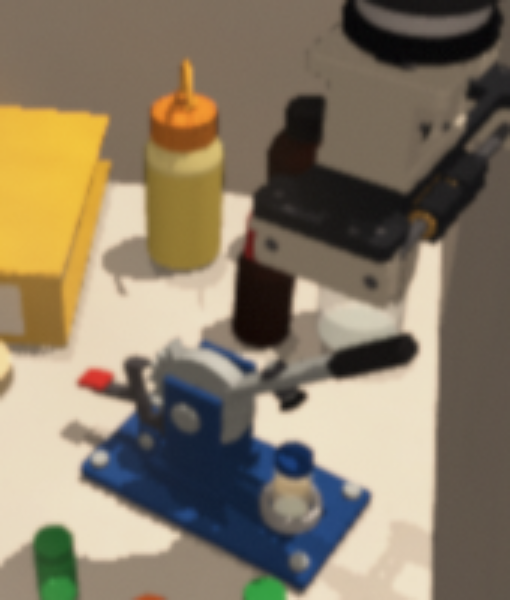

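The tool hangs above the grip, pawl visibly down. Settle, then start down.

```bash
python3 -m inch '[0.3,0.4,0,0,0,0,-1, 0.3,0.4,0,0,0,0,-1, 0.3,0.4,-0.5,0,0,0,-1, 0.3,0.4,-1,0,0,0,-1, 0.3,0.4,-1.5,0,0,0,-1]'
```

```text
time: 5.0
tool_pos: [480.6, 150.4, 206.6]
tcp_rot: [-3.141, -0.001, 1.427]
contact_force: [-0.1, 0.7, -1.1]
grip_width: 0.4
```

```bash
python3 -m inch '[0,0,-0.5,0,0,0,-1, 0,0,-1,0,0,0,-1, 0,0,-1.5,0,0,0,-1, 0,-0.1,-2,0,0,0,-1, 0,-0.3,-2.5,0,0,0,-1]'
```

```text
time: 5.5
tool_pos: [480.7, 147.3, 181.4]
tcp_rot: [3.142, -0.001, 1.428]
contact_force: [-0.3, -0.1, 3.4]
grip_width: 0.3
```

Light 3.4 N and the arm is moving. Follow the arc.

```bash
python3 -m inch '[0,-0.4,-0.7,0,0,0,-1, -0.1,-0.8,-1.4,0,0,0,-1, -0.1,-1.2,-2.1,0,0,0,-1, -0.2,-1.6,-2.8,0,0,0,-1, -0.2,-1.9,-3.5,0,0,0,-1]'
```

```text
time: 6.0
tool_pos: [478.5, 128.1, 145.7]
tcp_rot: [-3.141, -0.001, 1.427]
contact_force: [-0.3, 1.3, 0.9]
grip_width: 0.6
```

```bash
python3 -m inch '[0,-0.2,-0.6,0,0,0,-1, -0.1,-0.4,-1.2,0,0,0,-1, -0.1,-0.6,-1.8,0,0,0,-1, -0.1,-0.8,-2.4,0,0,0,-1, -0.1,-0.9,-3,0,0,0,-1]'
```

```text
time: 6.5
tool_pos: [477.3, 118.9, 115.2]
tcp_rot: [-3.141, -0.001, 1.427]
contact_force: [-1.7, -0.1, 0.5]
grip_width: 0.4
```

The force is low, so I'll look before going on.

```bash
python3 - <<'E'
from h import *
s=bot.capture("scene")[:,:,::-1]
cv2.imwrite("pics/c5.png",cv2.resize(s[180:320,240:390],(640,600)))
o=bot.get_obs(); print(o["tool_pos"],o["time"],o["contact_force"])
E
```

```text
[476.97118112 118.74693736 114.29954367] 6.55 [ 0.4233728  -0.07702292  0.93212614]
```

View pics/c5.png

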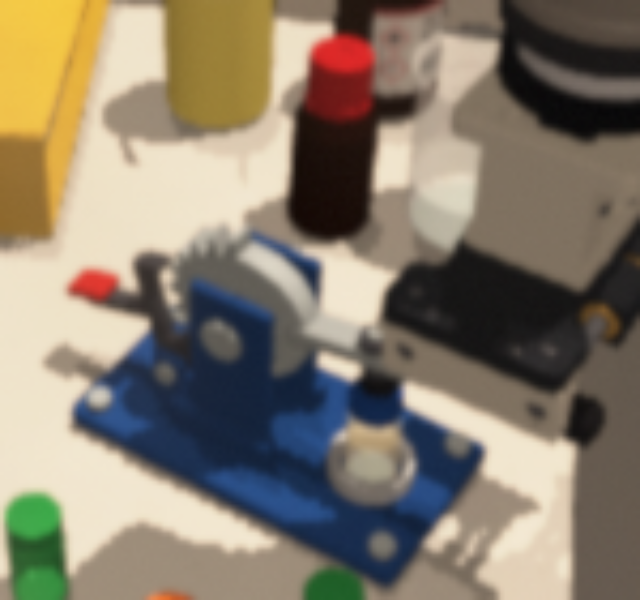

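The foot is just above the blue cap and centred on it. Continue to the stop.

```bash
python3 -m inch '[0,-0.1,-0.4,0,0,0,-1, 0,-0.2,-0.8,0,0,0,-1, 0,-0.3,-1.2,0,0,0,-1, 0,-0.3,-1.6,0,0,0,-1, 0,-0.4,-1.9,0,0,0,-1]'
```

```text
time: 7.05
tool_pos: [477.0, 114.8, 95.1]
tcp_rot: [-3.14, -0.001, 1.427]
contact_force: [-0.5, 1.8, 3.5]
grip_width: 0.6
```

```bash
python3 -m inch '[0,0,-0.1,0,0,0,-1, 0,0,-0.2,0,0,0,-1, 0,0,-0.3,0,0,0,-1, 0,0,-0.4,0,0,0,-1, 0,0,-0.4,0,0,0,-1]'
```

```text
time: 7.55
tool_pos: [477.2, 114.7, 92.5]
tcp_rot: [-3.141, -0.001, 1.427]
contact_force: [-5.1, -0.7, 15.9]
grip_width: 0.4
```

```bash
python3 -m inch '[0,0,-0.2,0,0,0,-1, 0,0,-0.2,0,0,0,-1, 0,0,-0.3,0,0,0,-1, 0,0,-0.3,0,0,0,-1, 0,0,-0.3,0,0,0,-1]'
```

```text
time: 8.05
tool_pos: [477.4, 114.6, 92.1]
tcp_rot: [3.14, -0.001, 1.428]
contact_force: [-7.8, -0.0, 25.3]
grip_width: 0.3
```

At the stop: z held at 92 while the force went from 16 to 25 N. Let go upward and move clear.

```bash
python3 -m inch '[0,0,0.5,0,0,0,-1, 0,0,2,0,0,0,-1, 0,0,6,0,0,0,-1, 0,0,10,0,0,0,-1, 0,0,14,0,0,0,-1]'
python3 -m inch '[-1.5,2,0,0,0,0,-1, -4,4,0,0,0,0,-1, -7,7,0,0,0,0,-1, -10,9,0,0,0,0,-1, -12,10,0,0,0,0,-1]'
python3 - <<'E'
from h import *
s=bot.capture("scene")[:,:,::-1]; t=bot.capture("top")[:,:,::-1]
cv2.imwrite("pics/s6.png",s)
cv2.imwrite("pics/t6.png",t); cv2.imwrite("pics/c6.png",cv2.resize(s[180:320,240:390],(640,600)))
o=bot.get_obs(); print(o["tool_pos"],o["time"],o["contact_force"])
E
```

```text
time: 8.55
tool_pos: [477.0, 114.5, 233.4]
tcp_rot: [3.141, -0.0, 1.428]
contact_force: [1.6, -0.3, 0.4]
grip_width: -0.0
time: 9.05
tool_pos: [354.9, 215.4, 233.1]
tcp_rot: [-3.141, -0.0, 1.429]
contact_force: [-0.8, -0.3, 0.0]
grip_width: 0.4
[354.70468091 215.22622571 233.27026802] 9.15 [ 0.19658416  0.15316375 -0.71114456]
```

View pics/c6.png

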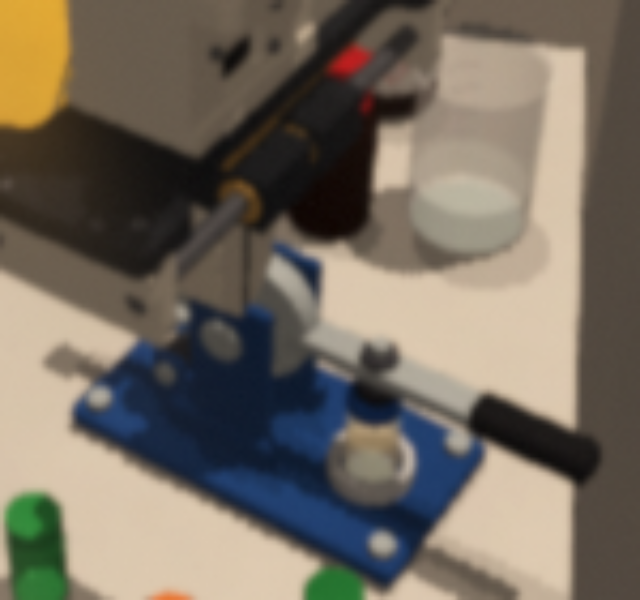

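View pics/s6.png

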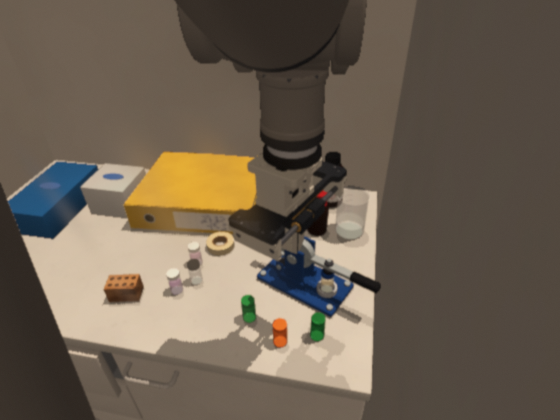

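The arm is down with the foot on the cap, and the vial is upright. I'll back off further so the pawl can be seen, then check the arm's angle.

```bash
python3 -m inch '[-2,4,0,0,0,0,-1, -4,8,0,0,0,0,-1, -6,12,0,0,0,0,-1, -8,16,0,0,0,0,-1, -9,19,0,0,0,0,-1]'
python3 - <<'E'
from h import *
s=bot.capture("scene")[:,:,::-1]; t=bot.capture("top")[:,:,::-1]
s0=cv2.imread("pics/scene0.png"); 
ux=np.array([.143,.99]);og=np.array([487.4,194.1]); cs=bot.calibration("scene")
def pt(th,r,n):
    a=0.70-th; x=70-r*np.cos(a)+n*np.sin(a); z=85+r*np.sin(a)+n*np.cos(a); return np.array([*(og+x*ux),z])
for th in (.6,.66,.70): print(th,"grip ctr",proj(cs,pt(th,148,0)))
b=(346,262,384,296); sub=s.max(2)[b[1]:b[3],b[0]:b[2]]
n,l,st,ce=cv2.connectedComponentsWithStats((sub<38).astype(np.uint8))
for i in range(1,n):
    if st[i,4]>40: print(st[i]+[b[0],b[1],0,0,0],ce[i]+b[:2])
h=cv2.cvtColor(s,cv2.COLOR_BGR2HSV); m=((h[...,0]<8)|(h[...,0]>172))&(h[...,1]>150)&(h[...,2]>60)
m[:232]=0;m[262:]=0;m[:,:245]=0;m[:,280:]=0
ys,xs=np.nonzero(m);print("tab",len(xs),xs.mean() if len(xs) else 0,ys.mean() if len(xs) else 0)
cv2.imwrite("pics/s7.png",np.hstack([cv2.resize(s[120:360,90:390],(750//2*1,300)),cv2.resize(s0[120:360,90:390],(375,300))]))
E
```

```text
time: 9.65
tool_pos: [264.3, 407.1, 233.2]
tcp_rot: [-3.142, -0.0, 1.431]
contact_force: [1.1, 0.4, -0.2]
grip_width: 0.6
0.6 grip ctr [367.06356501 277.03341641]
0.66 grip ctr [366.81395953 280.41194891]
0.7 grip ctr [366.50444555 282.57721111]
[350 273  30  20 248] [365.26209677 282.15322581]
tab 51 261.70588235294116 246.11764705882354
```

View pics/s7.png

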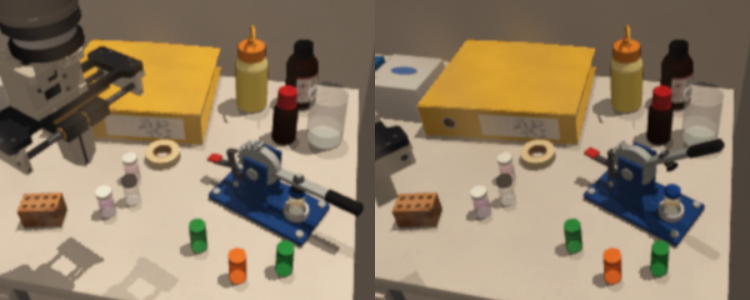

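The grip centre is at (365.3,282.2), and (366.5,282.6) is predicted for level. The tab is still at its free position, the vial is upright, and the bystanders are unmoved. Handing in.

```bash
python3 -c "
from plant import bot
print(bot.close_job())"
```

```text
the job is handed in; nothing more can be done
None
```

I pressed the red tab to its stop, which freed the pawl. I then pushed the arm down by its black grip to its stop, so the foot presses on the vial's cap. After that I let go and moved clear, and handed the job in at about 9.8 s on the robot's clock.

- **Pawl:** the tool stopped at z = 54 mm while the force rose to 17 N. In the last picture the tab is at (261.7,246.1) px, against (262.6,246.1) predicted for fully free.
- **Arm:** the tool stopped at z = 92 mm while the force rose to 25 N. After release the grip's centre is at (365.3,282.2) px, against (366.5,282.6) predicted for level.
- **Vial and bystanders:** by eye, the vial is upright in its nest with the foot on the cap, and the other things stand where they were at the start.

The position measurements disagreed slightly: the tab's place differed by up to 5 mm between the three measurements, so I aimed between them. No check failed.

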